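Lock the glasses into the rack with the hold-down bar

TASK

The rack of glasses is about to be carried, so fit its hold-down bar: lay the steel bar across the two end posts, over the glasses, with its blue grip over the middle of the rack, one end resting in the open fork. Then press the other end down past the orange sprung jaw until the bar is fully home in both posts and the jaw has closed over it. Leave the glasses standing in their places and do not disturb the other things on the counter.

Things in the scene. Friction and masses are not known exactly. Their poses are not given: they have to be found in the camera images.
- bar: the hold-down bar, loose: a round steel rod 12 mm in diameter and 400 mm long, with a blue square grip block (24 x 24 mm, 50 mm long) around its middle. Origin at the centre of the bar, on the rod's axis; its y axis runs along the rod. It starts lying on the counter on its grip block (axis 12 mm above the counter). 0.13 to 0.25 kg; both ends are alike
- rack: white slotted glass rack, fixed to the counter, 84 mm (x) by 370 mm (y), side walls 53 mm high, four bays in a row along its y axis. Origin at the centre of its underside on the counter. An upright post stands at each end, 172 mm from the middle along the rack's y axis; which post is at which end varies
- rack_mid (a point): point midway between the two seats, 130 mm above the counter: where the centre of the bar belongs; axes as the rack's
- fork_seat (a point): where the bar's axis lies when home in the open fork of the plain grey post (post 14 mm thick along the rack's y). The slot is 15 mm wide across x with its floor 6 mm below this point; its walls flare out from 8 mm above this point to a mouth about 32 mm wide at 26 mm above. 130 mm above the counter; axes as the rack's
- clip_seat (a point): where the bar's axis lies when home in the clip post (grey, orange jaw, 14 mm thick along y), 130 mm above the counter; axes as the rack's. Same slot; its -x wall is upright to 24 mm above this point, then flares to 36 mm. On the +x side is the jaw's slanting face: a bar laid on it rests with its axis about 20 mm above this point, against the -x wall, and needs 6 to 15 N straight down
- jaw (a joint): angle of the orange sprung jaw, rad: 0 closed (its spring holds it there), growing to at most 0.6 as it is pushed outwards, to the rack's +x side. It gives way by about 0.16 as the rod passes, then springs back to 0 over the rod
- jaw_nose (a point): tip of the jaw's nose; when closed 9.5 mm above clip_seat and half a millimetre to its -x side. The nose's underside is 7.5 mm above clip_seat; its slanting top rises from the tip, 30 degrees off vertical, to 32 mm above clip_seat
- tumbler1: clear glass tumbler standing in a bay of the rack, 62 mm wide at the rim, 100 mm high, rim 108 mm above the counter; origin at the centre of its underside
- tumbler2: clear glass tumbler standing in a bay of the rack, 62 mm wide at the rim, 100 mm high, rim 108 mm above the counter; origin at the centre of its underside
- tumbler3: clear glass tumbler standing in a bay of the rack, 62 mm wide at the rim, 100 mm high, rim 108 mm above the counter; origin at the centre of its underside
- tumbler4: clear glass tumbler standing in a bay of the rack, 62 mm wide at the rim, 100 mm high, rim 108 mm above the counter; origin at the centre of its underside
- bottle: green glass bottle with twist cap, 74 mm wide, 250 mm high, standing; origin under its centre
- ice_tray: light blue ice tray, 110 x 190 mm, 29 mm high; origin under its centre
- timer: white kitchen timer with three push buttons, 70 x 70 mm, 28 mm high, lying flat; origin under its centre
- mug: blue mug, 78 mm wide, 92 mm high, handle on its y side; origin under its centre
- jar: amber jar with brass-coloured lid, 70 mm wide, 100 mm high; origin under its centre
- tin: green tin with lid, 76 mm wide, 92 mm high; origin under its centre
Mind the look-alikes: they are no part of the job. Leave any purple look-alike of the tumbler3 alone. Leave any red look-alike of the tumbler1 alone.

How it is judged:
By the outcome, as a careful person would: the job done as asked, in the order asked, and still so for the second after the job is handed in, with the robot touching nothing.
It also fails if it takes over 43 s, if anything falls off the work surface, if the arm or the gripper's body presses on something with over 40 N, if the wrist force passes 120 N, or if a joint passes its speed limit or range.

ROBOT

A 6-joint arm with a two-finger parallel gripper is mounted at the origin on the work surface. World frame = base frame: x ahead of the robot, y to its left, z up, the work surface at z = 0. Lengths are in m, angles in rad, forces in N, time in s.
With the tool pointing down it reaches from about 0.35 to 0.775 m from the base axis. Payload 7.3 kg.
Tool frame: the origin (TCP) lies on the centre line of the jaws, within the pads' length; the fingertips stand 25 mm ahead of it and the grasp point (between the pads) lies 6 mm ahead of it; z points along the fingers, y is the line along which they close (so a half turn about z gives the same grasp; the last joint's range is limited). The gripper opens to 92 mm and grips with 3 to 60 N. Pads are 19 mm wide; open, the fingers measure 130 mm over their backs; the gripper's body (75 mm by 190 mm) begins 47 mm behind the grasp point.
Start: joints at [-1.295, 0.342, 1.524, -0, 1.275, -0.146], TCP at [0.215, -0.479, 0.252] pointing down, gripper open.
Joint ranges: [-2.53, 2.53], [-0.77, 2.02], [0.04, 2.7], [-1, 4.14], [0.28, 2.66], [-3.11, 3.11]. Speed limits (rad/s): [2.57, 2.57, 3.14, 3.14, 3.14, 3.14].

INTERFACE

Orientations are given as a rotation vector (axis times angle).
In Python, from workcell import r gives the robot as it stands.
- The arm moves only by the tool jog_arm, never from a script. Its argument "deltas" is one flat list of numbers, 7 for each row, row after row: the shift along the tool's x, y, z in mm, then the turn, a rotation vector about the tool's x, y, z in degrees, then the closure, from 0 (fully open) to 1 (shut). A call has 1 to 12 rows; each row shifts and turns the commanded pose from where the row before left it, along the tool's axes as they then stand; what a row does not reach is not made up. A row lasts 1/12 s, in which the tool goes at most 41.7 mm and 7.16 degrees, less where a joint would pass 70% of its speed; a pose out of reach is approached as far as the arm can. A call with a gripper value outside its range is refused whole. The fingers move at their own pace and stop on an object; "newtons" is the grip in N (left out, the last holds). Time passes only in rows, so rows that do not move let the fingers close. It gives the time, the measured TCP pose, the force, the opening and the grip force at its end, in the units of the state.
- r.sense(): the state, without advancing time (a new reading comes with each control period).
- r.grab_frame(name): name is "scene" or "top"; returns a dict with "color" (420x560x3 uint8, red, green, blue), "intrinsics" (3x3 intrinsics, pixels), "world_from_camera" (4x4, takes a point from camera to world coordinates). Camera axes: x right, y up, looking along -z (the intrinsics and any distortion apply to the point x, -y, -z); pixel columns grow to the right and rows downward; lengths in m; the calibration is good to about 2 mm. A picture is of the moment at which its call begins. There is no depth.
- r.finish_job(): hands the job in; it is judged then, once.
The state is a dict: "time_s": time; "joint_pos": joint angles; "joint_vel": joint speeds; "joint_torque": joint torques, N m; "position": TCP position; "ee_rot": TCP orientation; "ft_force": force on the tool from outside, world axes, zero at the start; "torque": the same for the moment, N m; "gripper_width": finger opening in m; "gripper_force": force on a finger pad.
Only numpy, scipy, OpenCV 4.12 (cv2) and the standard library are available. Lean on these libraries where they do the work, as an engineer would, in place of code of your own. Each camera call takes 0.05 s, during which the arm holds its last target. There are 200 camera calls.

## Working session

There is one attempt and no reset: what is moved stays moved. The work goes in short steps, Python scripts to look and compute and a tool call to move; the robot and the scene stay as the last step left them, time stands still between calls to the robot, and variables do not carry over. Pictures are saved under pics/ and viewed, at most 10 in all, crops included, and the job is handed in when it is done.

Besides the shell and the picture viewer there is one more tool, called after "Request:" by a JSON object that holds its "name" and its "arguments", one argument or row to a line. jog_arm: Moves the arm, as the interface text tells. Its arguments: {"type":"object","properties":{"deltas":{"type":"array"},"newtons":{"type":"number"}},"required":["deltas"]}

```bash
mkdir -p pics
cat > h.py <<'E'
import numpy as np, cv2
from workcell import r
def ray(f,u,v):
    K=np.array(f["intrinsics"]);T=np.array(f["world_from_camera"])
    d=np.linalg.inv(K)@np.array([u,v,1.]); d=T[:3,:3]@np.array([d[0],-d[1],-d[2]])
    return T[:3,3],d
def at(f,u,v,z):
    o,d=ray(f,u,v); return o+d*(z-o[2])/d[2]
def proj(f,p):
    K=np.array(f["intrinsics"]);T=np.array(f["world_from_camera"])
    q=T[:3,:3].T@(np.array(p)-T[:3,3]); q=K@np.array([q[0],-q[1],-q[2]]); return q[:2]/q[2]
def save(f,n,crop=None,s=1):
    c=f["color"][...,::-1]
    if crop: c=c[crop[1]:crop[3],crop[0]:crop[2]]
    cv2.imwrite(n,cv2.resize(c,None,fx=s,fy=s,interpolation=cv2.INTER_CUBIC))
E
python3 - <<'E'
from h import *
import pickle
for n in("top","scene"):
    f=r.grab_frame(n); save(f,f"pics/{n}0.png",None,1.42); pickle.dump(f,open(n+"0.pkl","wb")); print(n,f.keys(),f["intrinsics"],f["world_from_camera"])
print(r.sense())
E
```

```text
top dict_keys(['color', 'intrinsics', 'world_from_camera']) [[537.80742278   0.         281.9156038 ]
 [  0.         537.80742278 205.89331511]
 [  0.           0.           1.        ]] [[-0.00430748  0.99109723 -0.13307038  0.42640777]
 [-0.9999598  -0.00322256  0.00836729  0.00189513]
 [ 0.00786397  0.13310108  0.99107127  1.4415979 ]
 [ 0.          0.          0.          1.        ]]
scene dict_keys(['color', 'intrinsics', 'world_from_camera']) [[517.35056245   0.         278.74445966]
 [  0.         517.35056245 204.4659548 ]
 [  0.           0.           1.        ]] [[-0.5378712  -0.63999905  0.54872196  1.29736647]
 [ 0.84300284 -0.40339218  0.35583838  0.47376653]
 [-0.00638608  0.65396939  0.75649405  1.0865523 ]
 [ 0.          0.          0.          1.        ]]
{'time_s': 0.1, 'joint_pos': array([-1.29500300e+00,  3.42664365e-01,  1.52490988e+00,  2.47830243e-05,
        1.27541107e+00, -1.45981739e-01]), 'joint_vel': array([ 0.00111882,  0.00019476, -0.00224238,  0.00018959, -0.00139395,
        0.00114051]), 'joint_torque': array([ 1.02984057e-03, -4.32005811e+01, -2.44694406e+01,  7.19505153e-02,
        5.26672555e-02, -4.43343197e-05]), 'position': array([ 0.21487055, -0.47865797,  0.25111262]), 'ee_rot': array([-3.07063422e+00, -6.57320517e-01,  1.04684110e-04]), 'ft_force': array([ 0.51433252, -0.15087156, -0.32204188]), 'torque': array([ 0.10146564,  0.03538088, -0.00799444]), 'gripper_force': 0.0, 'gripper_width': 0.09197691330975859}
```

View pics/top0.png

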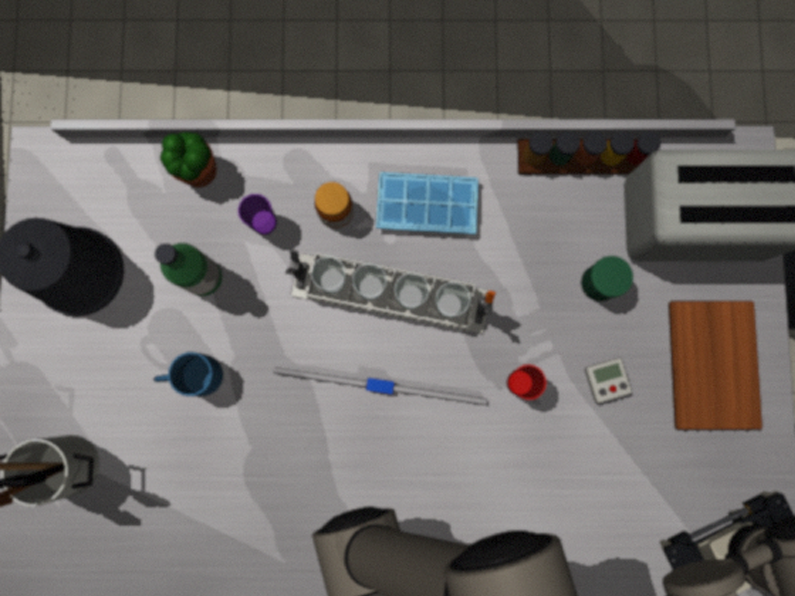

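View pics/scene0.png

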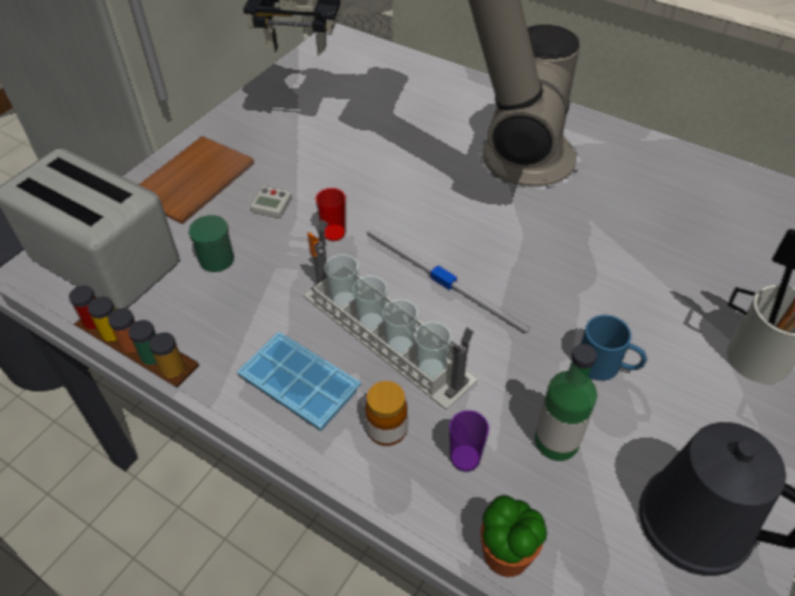

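The top view shows the rack from (295,275) to (487,310) with the orange jaw at its right (-y) end on the far (+x) side. The bar runs (275,370)-(488,402) with its blue grip at (380,386). Next, an enlarged mosaic of the two posts in both views and the bar.

Run:
```python
from h import *
import pickle
t=pickle.load(open("top0.pkl","rb"));s=pickle.load(open("scene0.pkl","rb"))
def c(f,x,y,w=50,h=37):
    return cv2.resize(f["color"][y:y+h,x:x+w,::-1],None,fx=8,fy=8,interpolation=cv2.INTER_CUBIC)
# origins: TL top fork(190,170) TR top clip(318,195) BL scene fork(295,230,h=37) BR scene clip(205,155)
m=np.vstack([np.hstack([c(t,190,170),c(t,318,195)]),np.hstack([c(s,300,230),c(s,205,155)])])
cv2.imwrite("pics/mos.png",m)
hsv=cv2.cvtColor(t["color"],cv2.COLOR_RGB2HSV)
b=((abs(hsv[...,0].astype(int)-112)<12)&(hsv[...,1]>180)&(hsv[...,2]>90)).astype(np.uint8)
b[:240]=0;b[:,:240]=0;b[:,300:]=0
ys,xs=np.nonzero(b);print(len(xs),xs.mean(),ys.mean(),at(t,xs.mean(),ys.mean(),.02))
for p in((275/1.42,370.5/1.42),(488/1.42,402/1.42),(380/1.42,386/1.42)):print(at(t,*p,.012))
```

```text
127 267.4251968503937 271.54330708661416 [0.44362657 0.02865915 0.02      ]
[0.47242265 0.2236647  0.012     ]
[ 0.41266565 -0.17192048  0.012     ]
[0.44296805 0.02833437 0.012     ]
```

View pics/mos.png

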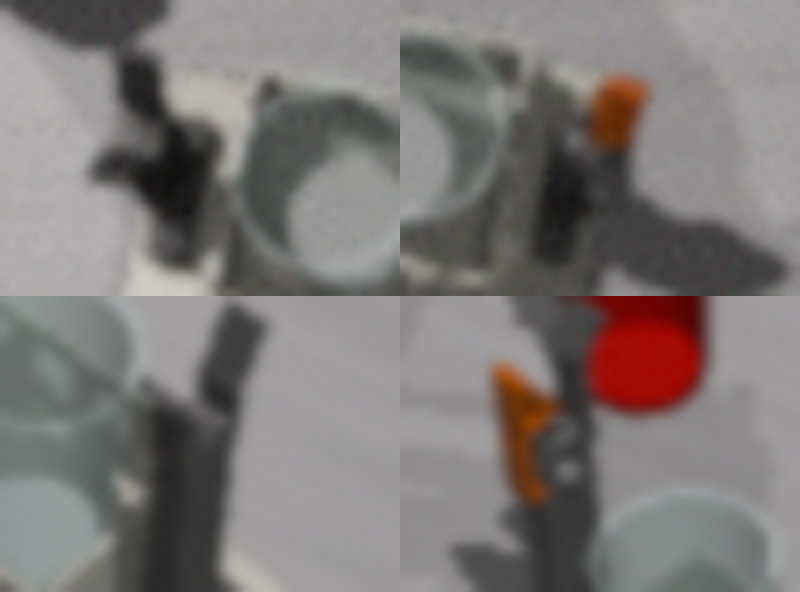

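The mosaic shows the fork tips (top view, about pixel (207,181)) and the orange jaw top (about (346,207)). I'll guess a rack pose from these and check it with a wireframe overlay.

```bash
cat > ov.py <<'E'
from h import *
import pickle,sys
t=pickle.load(open("top0.pkl","rb"));s=pickle.load(open("scene0.pkl","rb"))
def W(P,p):
    x,y,th=P;c,n=np.cos(th),np.sin(th)
    p=np.atleast_2d(p);return np.c_[x+c*p[:,0]-n*p[:,1],y+n*p[:,0]+c*p[:,1],p[:,2]]
def box(z,hx=.042,hy=.185,cy=0):return [(-hx,cy-hy,z),(hx,cy-hy,z),(hx,cy+hy,z),(-hx,cy+hy,z),(-hx,cy-hy,z)]
def forkprof(y):return [(-.016,y,.156),(-.0075,y,.138),(-.0075,y,.124),(.0075,y,.124),(.0075,y,.138),(.016,y,.156)]
def draw(f,P,o,w,h,k=8):
    x,y=o;im=cv2.resize(f["color"][y:y+h,x:x+w,::-1],None,fx=k,fy=k,interpolation=cv2.INTER_CUBIC)
    for L,col in((box(0),(0,0,255)),(box(.053),(0,200,255)),(forkprof(.165),(0,255,0)),(forkprof(.179),(0,255,0)),
      ([(-.018,-.179,.166),(-.0075,-.179,.154),(-.0075,-.179,.124),(.0075,-.179,.124)],(0,255,0)),([(-.0005,-.179,.1395),(.0125,-.179,.162)],(255,0,255)),([(-.0005,-.165,.1395),(.0125,-.165,.162)],(255,0,255))):
        q=np.array([(proj(f,p)-[x,y]+.5)*k for p in W(P,L)]).astype(np.int32);cv2.polylines(im,[q],False,col,1)
    return im
def mos(P,n):
    m=np.vstack([np.hstack([draw(t,P,(190,170),50,37),draw(t,P,(318,195),50,37)]),np.hstack([draw(s,P,(300,230),50,37),draw(s,P,(205,155),50,37)])]);cv2.imwrite(n,m)
E
python3 - <<'E'
from ov import *
from scipy.optimize import least_squares
# base corners z=0 & jaw/fork tips (px in native)
obs=[(t,(.016,.172,.156),(207.2,180.0)),(t,(.0125,-.172,.162),(345.5,206)),
 (t,(-.042,.185,0),(205.5,209)),
 (s,(.016,.172,.156),(329.3-1,270.5)),(s,(-.016,.172,.156),(329,233)),(s,(.0125,-.172,.162),(217.3,164.5))]
obs=[o for i,o in enumerate(obs) if i!=3]
g=lambda P:np.concatenate([proj(f,W(P,p)[0])-np.array(u) for f,p,u in obs])
R=least_squares(g,[.58,.02,-.18],loss="soft_l1");print(R.x,R.fun.round(1))
mos(R.x,"pics/mos1.png")
E
```

```text
[ 0.61711335  0.00688517 -0.18859852] [-0.4 -0.9  1.1  0.1 -0.2  0.6  0.2  0.   0.1  0.1]
```

View pics/mos1.png

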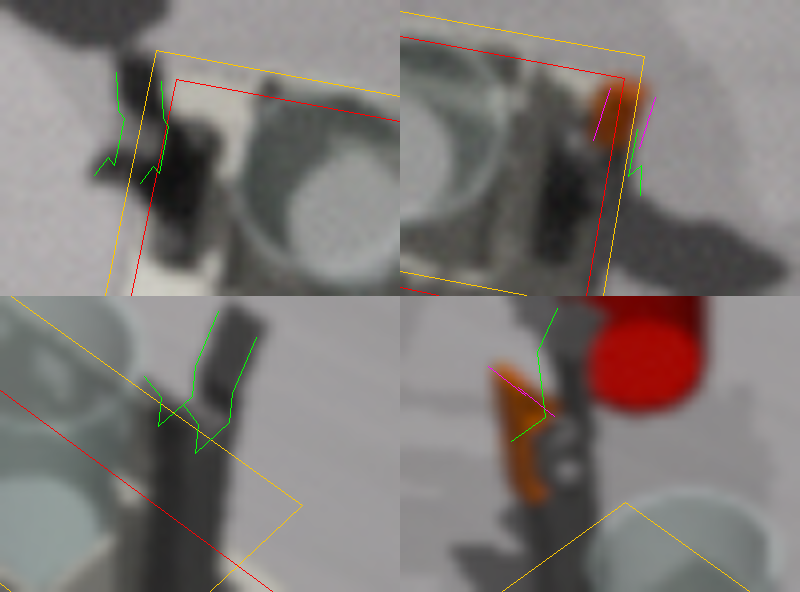

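The overlay lands within about 5 mm; the fork inner tip and jaw seem a bit off in x. One refined check uses the whole rack with the tumbler rims.

Run:
```python
from ov import *
P=(.617,.0069,-.1886);k=5;x,y,w,h=198,174,155,60
a=draw(t,P,(x,y),w,h,k);b=cv2.resize(t["color"][y:y+h,x:x+w,::-1],None,fx=k,fy=k,interpolation=cv2.INTER_CUBIC)
A=np.linspace(0,6.3,40)
for cy in(-.126,-.042,.042,.126):
    q=np.array([(proj(t,p)-[x,y]+.5)*k for p in W(P,np.c_[.031*np.cos(A),cy*.98+.031*np.sin(A),0*A+.108])]).astype(np.int32);cv2.polylines(a,[q],True,(255,255,0),1)
cv2.imwrite("pics/rk.png",np.vstack([b,a]))
```

```text
(no output)
```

View pics/rk.png

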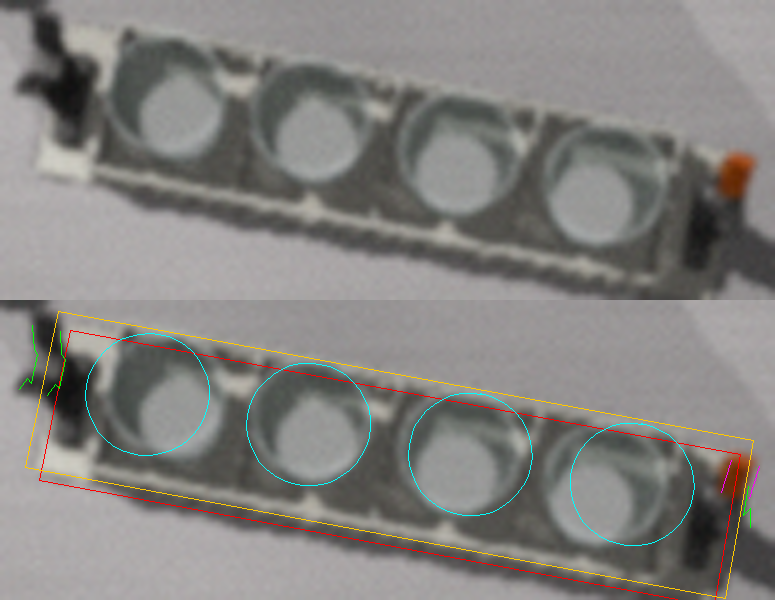

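Tumbler rims sit at (167,98), (310,123), (460,155) and (605,187) in the 5x crop. With the jaw and fork that gives rack mid ≈ (0.617, 0.0085) and yaw ≈ -0.194 rad. Bar grip ≈ (0.443, 0.028), yaw -0.15. Moving over the grip now.

Request:
{"name": "jog_arm", "arguments": {
  "deltas": [26,-23,0,0,0,0,0,26,-23,0,0,0,0,0,26,-23,0,0,0,0,0,26,-23,0,0,0,0,0,26,-23,0,0,0,0,0,26,-23,0,0,0,0,0,26,-23,0,0,0,0,0,26,-23,0,0,0,0,0,26,-23,0,0,0,0,0,26,-23,0,0,0,0,0,26,-23,0,0,0,0,0,26,-23,0,0,0,0,0],
  "newtons": 50
}}

```text
time_s: 1.1
position: [0.3868, -0.0977, 0.2516]
ee_rot: [-3.072, -0.657, 0.0]
ft_force: [0.6, -1.1, 0.2]
gripper_width: 0.092
gripper_force: 0.0
```

Request:
{"name": "jog_arm", "arguments": {
  "deltas": [26,-23,0,0,0,0,0,26,-23,0,0,0,0,0,26,-23,0,0,0,0,0,26,-23,0,0,0,0,0,0,0,0,0,0,-7,0,0,0,0,0,0,-7,0,0,0,0,0,0,-7,0,0,0,0,0,0,-7,0,0,0,0,0,0,-7,0,0,0,0,0,0,-7,0,0,0,0,0,0,-7,0,0,0,0,0,0,-7,0]
}}

```text
time_s: 2.1
position: [0.4436, 0.0271, 0.2514]
ee_rot: [-2.397, -2.03, 0.001]
ft_force: [-1.1, -0.3, -0.3]
gripper_width: 0.0919
gripper_force: 0.0
```

```bash
cat > go.py <<'E'
# usage: go.py x y z(TCP,m) yawdeg(world heading of tool y) [tilt deg about rack x, + lifts clip]
from h import *
import sys
from scipy.spatial.transform import Rotation as R
def go(x,y,z,yaw):
    s=r.sense();T=R.from_rotvec(s["ee_rot"]);d=T.inv().apply(np.array([x,y,z])-s["position"])*1e3
    a=np.radians(yaw);ty=np.array([np.cos(a),np.sin(a),0]);tz=np.array([0,0,-1.]);M=R.from_matrix(np.c_[np.cross(ty,tz),ty,tz])
    print("t",s["time_s"],"pos",s["position"].round(4),"d_tool",d.round(1),"turn",np.degrees((T.inv()*M).as_rotvec()).round(2),"w",round(s["gripper_width"],4),"F",np.round(s["ft_force"],1),"g",round(s["gripper_force"],1))
if __name__=="__main__":go(*map(float,sys.argv[1:]))
E
python3 go.py .443 .028 .030 -8.6
```

```text
t 2.1 pos [0.4436 0.0271 0.2514] d_tool [  0.8  -0.6 221.4] turn [-0.05  0.01 -0.88] w 0.0919 F [-1.1 -0.3 -0.3] g 0.0
```

Request:
{"name": "jog_arm", "arguments": {
  "deltas": [0.8,-0.6,30,0,0,-0.9,0,0,0,30,0,0,0,0,0,0,30,0,0,0,0,0,0,30,0,0,0,0,0,0,30,0,0,0,0,0,0,25,0,0,0,0,0,0,20,0,0,0,0,0,0,15,0,0,0,0,0,0,11,0,0,0,0,0,0,0,0,0,0,0.6,0,0,0,0,0,0,1,0,0,0,0,0,0,1],
  "newtons": 50
}}

```text
time_s: 3.1
position: [0.4437, 0.0279, 0.0312]
ee_rot: [2.387, 2.041, 0.001]
ft_force: [0.5, -0.2, -0.1]
gripper_width: 0.0769
gripper_force: 0.0
```

Request:
{"name": "jog_arm", "arguments": {
  "deltas": [0,0,0,0,0,0,1,0,0,0,0,0,0,1,0,0,0,0,0,0,1,0,0,0,0,0,0,1,0,0,0,0,0,0,1]
}}

```text
time_s: 3.52
position: [0.4435, 0.0279, 0.031]
ee_rot: [2.387, 2.041, 0.001]
ft_force: [0.4, 0.1, -0.1]
gripper_width: 0.043
gripper_force: 0.0
```

```bash
python3 go.py .617 .0085 .220 -11.1
```

```text
t 3.5167 pos [0.4435 0.0279 0.031 ] d_tool [   7.7  174.5 -188.9] turn [0.03 0.   2.17] w 0.043 F [ 0.4  0.1 -0.1] g 0.0
```

Request:
{"name": "jog_arm", "arguments": {
  "deltas": [0,0,0,0,0,0,1,0,0,0,0,0,0,1,0,0,0,0,0,0,1,0,0,0,0,0,0,1,0,0,0,0,0,0,1,0,0,0,0,0,0,1]
}}

```text
time_s: 4.02
position: [0.4432, 0.028, 0.0307]
ee_rot: [-2.388, -2.042, 0.0]
ft_force: [-1.4, -0.2, 1.9]
gripper_width: 0.0237
gripper_force: 50.0
```

Request:
{"name": "jog_arm", "arguments": {
  "deltas": [0,0,-12,0,0,0,1,0,0,-20,0,0,0,1,0,0,-20,0,0,0,1,0,0,-20,0,0,0,1,0,0,-20,0,0,0,1,0,0,-20,0,0,0,1,0,0,-20,0,0,0,1,0,0,-20,0,0,0,1,0,0,-20,0,0,0,1,0,0,-12,0,0,0,1,0,0,-5,0,0,0,1,0,0,0,0,0,0,1]
}}

```text
time_s: 5.02
position: [0.4437, 0.0279, 0.2203]
ee_rot: [2.387, 2.041, 0.002]
ft_force: [-0.7, -0.4, -1.9]
gripper_width: 0.0233
gripper_force: 50.0
```

```bash
python3 go.py .617 .0085 .220 -11.1
python3 - <<'E'
from h import *
f=r.grab_frame("top"); save(f,"pics/lift.png",(180,150,370,290),4.2)
E
```

```text
t 5.0167 pos [0.4437 0.0279 0.2203] d_tool [  7.7 174.2   0.7] turn [ 0.11 -0.    2.17] w 0.0233 F [-0.7 -0.4 -1.9] g 50.0
```

View pics/lift.png

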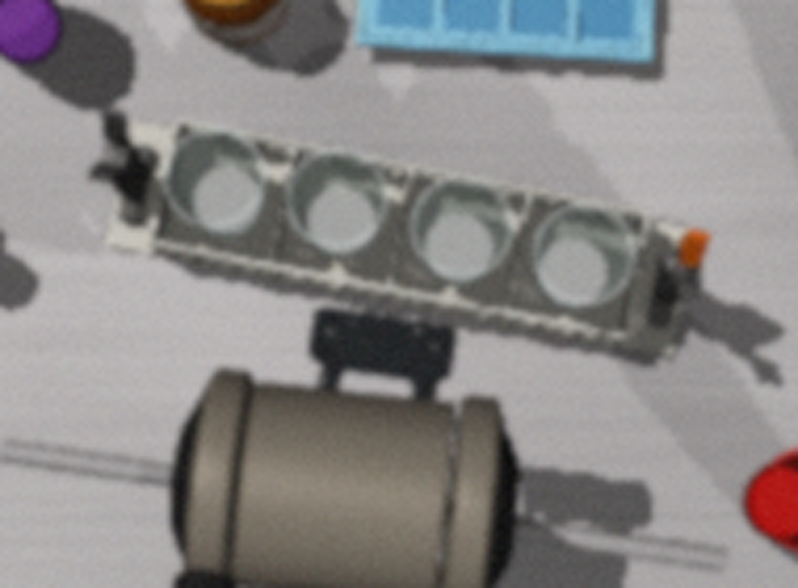

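The bar is held level, its ends visible at (0,448) and (725,560). Moving above the rack.

Request:
{"name": "jog_arm", "arguments": {
  "deltas": [0.7,10,0,0,0,0,1,0.7,18,0,0,0,0,1,0.7,20,0,0,0,0,1,0.7,20,0,0,0,0,1,0.7,20,0,0,0,0,1,0.7,20,0,0,0,0,1,0.7,20,0,0,0,0,1,0.7,18,0,0,0,0,1,0.7,16,0,0,0,0,1,0.7,12,0,0,0,0,1,0.7,0,0,0,0,1.1,1,0,0,0,0,0,1.1,1]
}}

```text
time_s: 6.07
position: [0.6165, 0.0086, 0.2176]
ee_rot: [-2.427, -1.992, 0.003]
ft_force: [-0.3, 0.4, -1.9]
gripper_width: 0.0234
gripper_force: 50.0
```

Request:
{"name": "jog_arm", "arguments": {
  "deltas": [0,0,10,0,0,0,1,0,0,10,0,0,0,1,0,0,0,0,0,0,1,0,0,0,0,0,0,1]
}}

```text
time_s: 6.4
position: [0.6155, 0.0087, 0.1985]
ee_rot: [-2.425, -1.995, 0.003]
ft_force: [-0.7, -0.4, -2.4]
gripper_width: 0.0237
gripper_force: 50.0
```

```bash
python3 go.py .617 .0085 .160 -11.1
python3 - <<'E'
from h import *
import pickle
t=r.grab_frame("top");s=r.grab_frame("scene");pickle.dump((t,s),open("ab.pkl","wb"))
def c(f,x,y,w=50,h=37):
    return cv2.resize(f["color"][y:y+h,x:x+w,::-1],None,fx=8,fy=8,interpolation=cv2.INTER_CUBIC)
cv2.imwrite("pics/ab.png",np.vstack([np.hstack([c(t,190,170),c(t,318,195)]),np.hstack([c(s,300,218),c(s,205,145)])]))
E
```

```text
t 6.4 pos [0.6155 0.0087 0.1985] d_tool [ 0.1  1.6 38.5] turn [-0.15  0.02 -0.02] w 0.0237 F [-0.7 -0.4 -2.4] g 50.0
```

View pics/ab.png

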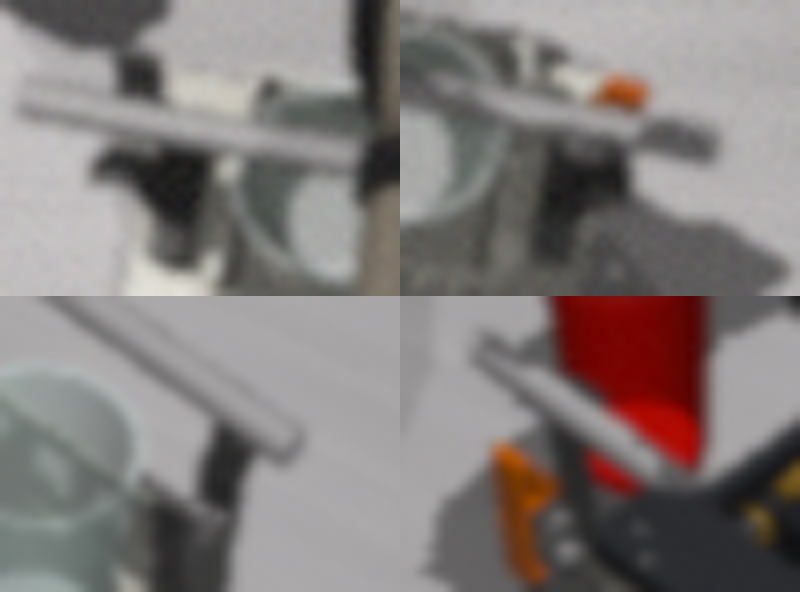

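Run:
```python
from ov import *
t,s=pickle.load(open("ab.pkl","rb"))
L=at(t,192.5,181.6,.1795);Rr=at(t,357.2,212.9,.1795);c=(L+Rr)/2;d=L-Rr;print(L,Rr,c,np.linalg.norm(d),np.arctan2(-d[0],d[1]))
# refine: -x/+x tips of fork in top view, and orange outline vs model with P
P=(.617,.0085,-.194)
for p in((.016,.172,.156),(-.016,.172,.156),(-.0005,-.172,.1395),(.0125,-.172,.162),(-.0075,-.172,.154),(-.018,-.172,.166)):
    u=proj(t,W(P,p)[0]);v=proj(s,W(P,p)[0]);o=(190,170) if p[1]>0 else (268,195); q=(300,181) if p[1]>0 else (155,108)
    print(p,((u-o+.5)*8).round(),((v-q+.5)*8).round())
```

```text
[0.65487705 0.20373016 0.1795    ] [ 0.57856025 -0.18684422  0.1795    ] [0.61671865 0.00844297 0.1795    ] 0.39796055796718954 -0.19296505089082508
(0.016, 0.172, 0.156) [134.  75.] [167. 491.]
(-0.016, 0.172, 0.156) [112. 177.] [241. 425.]
(-0.0005, -0.172, 0.1395) [611. 148.] [546. 486.]
(0.0125, -0.172, 0.162) [627.  96.] [509. 457.]
(-0.0075, -0.172, 0.154) [613. 165.] [558. 443.]
(-0.018, -0.172, 0.166) [611. 194.] [579. 399.]
```

The measured bar pose (0.6167, 0.0084, yaw -0.193) matches the rack estimate, with the bar over the fork mouth and the jaw. I'll tilt the fork end down about 3.3° and lower.

Request:
{"name": "jog_arm", "arguments": {
  "deltas": [0,1,0,0,-1.1,0,1,0,1,0,0,-1.1,0,1,0,0,0,0,-1.1,0,1,0,0,5,0,0,0,1,0,0,5,0,0,0,1,0,0,5,0,0,0,1,0,0,5,0,0,0,1,0,0,4,0,0,0,1,0,0,3,0,0,0,1,0,0,2,0,0,0,1,0,0,0,0,0,0,1]
}}

```text
time_s: 7.42
position: [0.6179, 0.0064, 0.1702]
ee_rot: [2.398, 1.972, -0.07]
ft_force: [0.4, -0.5, -1.8]
gripper_width: 0.0234
gripper_force: 50.0
```

Request:
{"name": "jog_arm", "arguments": {
  "deltas": [0,0,2,0,0,0,1,0,0,2,0,0,0,1,0,0,2,0,0,0,1,0,0,0,0,0,0,1]
}}

```text
time_s: 7.75
position: [0.6178, 0.0061, 0.1644]
ee_rot: [2.398, 1.972, -0.07]
ft_force: [-0.4, 0.1, -0.9]
gripper_width: 0.0237
gripper_force: 50.0
```

Request:
{"name": "jog_arm", "arguments": {
  "deltas": [2,0,0,0,0,0,1,1.5,0,0,0,0,0,1,0,0,1.5,0,0,0,1,0,0,1.5,0,0,0,1,0,0,1,0,0,0,1,0,0,0,0,0,0,1]
}}

```text
time_s: 8.25
position: [0.6184, 0.0095, 0.1607]
ee_rot: [2.398, 1.972, -0.07]
ft_force: [-2.9, 1.0, 0.9]
gripper_width: 0.0239
gripper_force: 50.0
```

```bash
python3 go.py .617 .0085 .160 -11.1
python3 - <<'E'
from h import *
t=r.grab_frame("top");s=r.grab_frame("scene")
def c(f,x,y,w=50,h=37):
    return cv2.resize(f["color"][y:y+h,x:x+w,::-1],None,fx=8,fy=8,interpolation=cv2.INTER_CUBIC)
cv2.imwrite("pics/low.png",np.vstack([np.hstack([c(t,190,170),c(t,318,195)]),np.hstack([c(s,300,222),c(s,205,150)])]))
E
```

```text
t 8.25 pos [0.6184 0.0095 0.1607] d_tool [-1.2 -1.2  0.8] turn [-0.02  3.3  -0.04] w 0.0239 F [-2.9  1.   0.9] g 50.0
```

View pics/low.png

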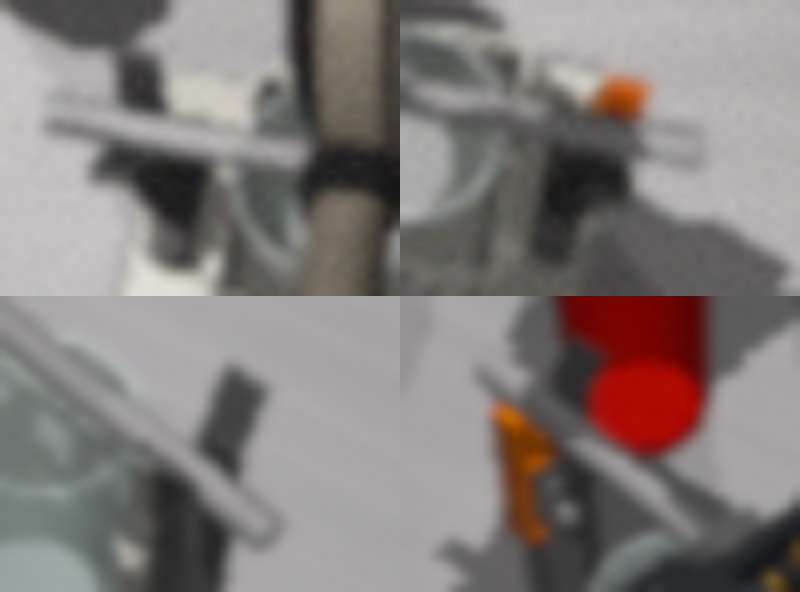

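The bar lies between the fork prongs and between the jaw and the clip's -x wall. The light reaction shows the clip end resting on the jaw. Settling 1 mm, then releasing and backing off.

Request:
{"name": "jog_arm", "arguments": {
  "deltas": [0,0,1,0,0,0,1,0,0,0,0,0,0,0.5,0,0,0,0,0,0,0.5,0,0,0,0,0,0,0.5,0,0,0,0,0,0,0.5,0,0,0,0,0,0,0.5,0,0,-10,0,0,0,0.5,0,0,-15,0,0,0,0.5,0,0,-20,0,0,0,0.5,0,0,-15,0,0,0,0.5,0,0,0,0,1.6,0,1,0,0,0,0,1.7,0,1]
}}

```text
time_s: 9.35
position: [0.6202, 0.0132, 0.2218]
ee_rot: [2.424, 1.996, 0.006]
ft_force: [0.3, -0.2, -0.7]
gripper_width: 0.037
gripper_force: 0.0
```

```bash
python3 go.py .588 -.1387 .190 -11.1
python3 - <<'E'
from h import *
t=r.grab_frame("top");s=r.grab_frame("scene")
def c(f,x,y,w=50,h=37):
    return cv2.resize(f["color"][y:y+h,x:x+w,::-1],None,fx=8,fy=8,interpolation=cv2.INTER_CUBIC)
cv2.imwrite("pics/rel.png",np.vstack([np.hstack([c(t,190,170),c(t,318,195)]),np.hstack([c(s,300,222),c(s,205,150)])]))
E
```

```text
t 9.35 pos [0.6202 0.0132 0.2218] d_tool [-155.3   -2.5   31.6] turn [ 0.22 -0.08  0.03] w 0.037 F [ 0.3 -0.2 -0.7] g 0.0
```

View pics/rel.png

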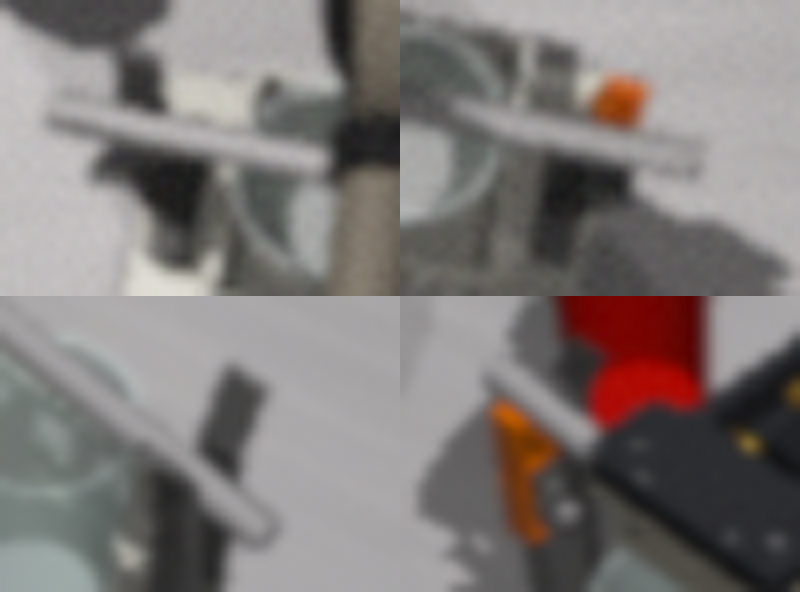

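The released bar rests in the fork and on the jaw slope. I'll bring the closed fingers over the clip end, just inside the post.

Request:
{"name": "jog_arm", "arguments": {
  "deltas": [-10,-0.5,0,0,0,0,1,-16,-0.5,0,0,0,0,1,-18,-0.5,0,0,0,0,1,-20,-0.5,0,0,0,0,1,-20,-0.5,0,0,0,0,1,-20,0,0,0,0,0,1,-20,0,0,0,0,0,1,-16,0,0,0,0,0,1,-10,0,0,0,0,0,1,-5.5,0,0,0,0,0,1,0,0,0,0,0,0,1,0,0,0,0,0,0,1],
  "newtons": 30
}}

```text
time_s: 10.45
position: [0.5869, -0.1391, 0.2195]
ee_rot: [-2.426, -1.995, 0.0]
ft_force: [-0.0, -0.7, -0.2]
gripper_width: 0.0005
gripper_force: 0.0
```

```bash
python3 go.py .588 -.1387 .180 -11.1
```

```text
t 10.45 pos [ 0.5869 -0.1391  0.2195] d_tool [ 0.6  1.1 39.5] turn [-0.01 -0.01 -0.04] w 0.0005 F [-0.  -0.7 -0.2] g 0.0
```

Request:
{"name": "jog_arm", "arguments": {
  "deltas": [0.5,0.8,10,0,0,0,1,0,0,12,0,0,0,1,0,0,10,0,0,0,1,0,0,6,0,0,0,1,0,0,2,0,0,0,1,0,0,2,0,0,0,1,0,0,2,0,0,0,1,0,0,2,0,0,0,1]
}}

```text
time_s: 11.12
position: [0.5878, -0.1387, 0.1748]
ee_rot: [2.426, 1.995, 0.001]
ft_force: [-4.6, 2.0, 12.8]
gripper_width: 0.0005
gripper_force: 6.4
```

Request:
{"name": "jog_arm", "arguments": {
  "deltas": [0,0,2,0,0,0,1,0,0,2,0,0,0,1,0,0,0,0,0,0,1]
}}

```text
time_s: 11.37
position: [0.5883, -0.139, 0.1705]
ee_rot: [2.425, 1.995, 0.002]
ft_force: [0.2, 0.5, 4.5]
gripper_width: 0.0004
gripper_force: 2.2
```

Request:
{"name": "jog_arm", "arguments": {
  "deltas": [0,0,2,0,0,0,1,0,0,2,0,0,0,1,0,0,2,0,0,0,1,0,0,0,0,0,0,1]
}}

```text
time_s: 11.7
position: [0.5879, -0.1391, 0.1633]
ee_rot: [2.426, 1.995, 0.0]
ft_force: [0.1, -0.1, -0.2]
gripper_width: 0.0007
gripper_force: 0.0
```

Request:
{"name": "jog_arm", "arguments": {
  "deltas": [0,0,1,0,0,0,1,0,0,1,0,0,0,1,0,0,1,0,0,0,1,0,0,1,0,0,0,1,0,0,0,0,0,0,1]
}}

```text
time_s: 12.12
position: [0.5887, -0.1392, 0.1609]
ee_rot: [2.424, 1.994, 0.003]
ft_force: [0.3, 0.6, 7.6]
gripper_width: 0.0004
gripper_force: 3.9
```

Firm contact with the tips at 136 mm, which is the home height. Backing off and checking.

Request:
{"name": "jog_arm", "arguments": {
  "deltas": [0,0,-10,0,0,0,1,0,0,-20,0,0,0,1,0,0,-25,0,0,0,1,0,0,-25,0,0,0,1,0,0,-25,0,0,0,1,0,-20,-10,0,0,0,1,0,-25,0,0,0,0,1,0,-25,0,0,0,0,1,0,-25,0,0,0,0,1,0,-25,0,0,0,0,1,0,-15,0,0,0,0,1,0,0,0,0,0,0,1]
}}

```text
time_s: 13.12
position: [0.4528, -0.1122, 0.2751]
ee_rot: [-2.426, -1.995, 0.001]
ft_force: [0.2, 0.3, 0.2]
gripper_width: 0.0006
gripper_force: 0.0
```

Run:
```python
from ov import *
t=r.grab_frame("top");s=r.grab_frame("scene");print(r.sense()["time_s"],r.sense()["position"])
def c(f,x,y,w=50,h=37):
    return cv2.resize(f["color"][y:y+h,x:x+w,::-1],None,fx=8,fy=8,interpolation=cv2.INTER_CUBIC)
a=np.vstack([c(s,300,222),c(s,205,150)])
b=cv2.resize(t["color"][160:240,190:365,::-1],(400,183),interpolation=cv2.INTER_CUBIC)
g=cv2.resize(s["color"][130:300,190:370,::-1],(400,378),interpolation=cv2.INTER_CUBIC)
cv2.imwrite("pics/end.png",np.hstack([a[:561],np.vstack([b,g])]))
for e in((0,.2,.13),(0,-.2,.13)):print(((proj(s,W((.617,.0085,-.194),e)[0])-((300,222) if e[1]>0 else (205,150-37))+.5)*8).round())
```

```text
13.2167 [ 0.4555133  -0.11308714  0.27512451]
[274. 239.]
[ 90. 426.]
```

View pics/end.png

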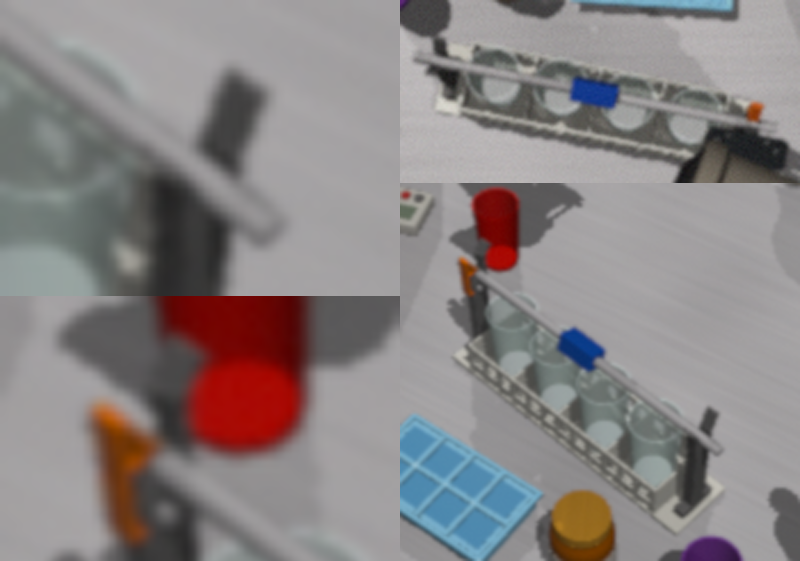

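The picture shows the jaw closed over the rod, the grip over the middle and the glasses standing. I'll confirm the fork end is fully down by touching it the same way.

```bash
python3 go.py .646 .1557 .170 -11.1
```

```text
t 13.2167 pos [ 0.4555 -0.1131  0.2751] d_tool [300.6 134.8 105.2] turn [ 0.08  0.02 -0.05] w 0.0007 F [ 1.   0.1 -0.8] g 0.0
```

Request:
{"name": "jog_arm", "arguments": {
  "deltas": [15,7,0,0,0,0,1,27,12,0,0,0,0,1,29,13,0,0,0,0,1,29,13,0,0,0,0,1,29,13,0,0,0,0,1,29,13,0,0,0,0,1,29,13,0,0,0,0,1,29,13,0,0,0,0,1,29,13,0,0,0,0,1,27,12,0,0,0,0,1,20,9,0,0,0,0,1,8.6,3.8,0,0,0,0,1]
}}

```text
time_s: 14.22
position: [0.6475, 0.1591, 0.273]
ee_rot: [-2.424, -1.998, -0.0]
ft_force: [-0.2, 0.2, -0.2]
gripper_width: 0.0005
gripper_force: 0.0
```

Request:
{"name": "jog_arm", "arguments": {
  "deltas": [0,0,20,0,0,0,1,0,0,20,0,0,0,1,0,0,20,0,0,0,1,0,0,15,0,0,0,1,0,0,0,0,0,0,1]
}}

```text
time_s: 14.63
position: [0.6447, 0.1561, 0.1947]
ee_rot: [-2.423, -1.993, 0.01]
ft_force: [0.1, 0.5, -0.0]
gripper_width: 0.0011
gripper_force: 0.0
```

```bash
python3 go.py .646 .1557 .163 -11.1
```

```text
t 14.6333 pos [0.6447 0.1561 0.1947] d_tool [-0.   1.5 31.7] turn [-0.39  0.13 -0.02] w 0.0011 F [ 0.1  0.5 -0. ] g 0.0
```

Request:
{"name": "jog_arm", "arguments": {
  "deltas": [0,1,10,0,0,0,1,0,0,10,0,0,0,1,0,0,6,0,0,0,1,0,0,3,0,0,0,1,0,0,1,0,0,0,1,0,0,0,0,0,0,1]
}}

```text
time_s: 15.13
position: [0.6467, 0.1557, 0.1696]
ee_rot: [2.426, 1.995, 0.0]
ft_force: [0.1, -0.3, -0.6]
gripper_width: 0.0007
gripper_force: 0.0
```

Request:
{"name": "jog_arm", "arguments": {
  "deltas": [0,0,1,0,0,0,1,0,0,1,0,0,0,1,0,0,1,0,0,0,1,0,0,0,0,0,0,1]
}}

```text
time_s: 15.47
position: [0.6465, 0.1557, 0.1665]
ee_rot: [2.426, 1.995, 0.0]
ft_force: [0.5, -0.5, -0.2]
gripper_width: 0.0007
gripper_force: 0.0
```

Request:
{"name": "jog_arm", "arguments": {
  "deltas": [0,0,1,0,0,0,1,0,0,1,0,0,0,1,0,0,1,0,0,0,1,0,0,1,0,0,0,1,0,0,1,0,0,0,1,0,0,1,0,0,0,1,0,0,0,0,0,0,1]
}}

```text
time_s: 16.05
position: [0.6469, 0.1557, 0.1611]
ee_rot: [2.426, 1.995, 0.002]
ft_force: [-0.3, -0.7, 2.9]
gripper_width: 0.0003
gripper_force: 1.3
```

Contact at a tip height of 136 mm here too, so both ends are home. Retreating.

Request:
{"name": "jog_arm", "arguments": {
  "deltas": [0,0,-10,0,0,0,1,0,0,-20,0,0,0,1,0,0,-25,0,0,0,1,0,0,-25,0,0,0,1,0,0,-20,0,0,0,1,0,0,0,0,0,0,1,0,0,0,0,0,0,1]
}}

```text
time_s: 16.63
position: [0.6469, 0.1559, 0.2621]
ee_rot: [2.425, 1.995, 0.004]
ft_force: [0.3, 0.3, -0.5]
gripper_width: 0.0005
gripper_force: 0.0
```

```bash
python3 -c "
from workcell import r
print(r.finish_job())"
```

```text
the job is handed in; nothing more can be done
None
```

The job is handed in at about 17 s: the bar is home in both posts (touched at home height at each end), the jaw is closed over it, the grip is over the middle of the rack, and the glasses are standing in their places.

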